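Stack the parts tray on its base and lock it on the spring catch

ROBOT

A 6-joint arm with a two-finger parallel gripper is mounted at the origin on a cart in front of the work surface, level with it; the furniture and walls round the work are solid. World frame = base frame: x ahead of the robot, y to its left, z up, the work surface at z = 0. Lengths are in m, angles in degrees, forces in N, time in s.
With the tool pointing down it reaches from about 0.3 to 0.75 m from the base axis. Payload 8.5 kg.
Tool frame: the origin (TCP) lies at the very end of the fingers, on their centre line; the grasp point (between the pads) lies 19 mm behind it (env.hold_point_z is the distance from the TCP to the grasp point, in m); z points along the fingers, y is the line along which they close (so a half turn about z gives the same grasp; the last joint's range is limited). The gripper opens to 85 mm and grips with 20 to 120 N. Pads are 22 mm wide; open, the fingers measure 114 mm over their backs; the gripper's body (76 mm by 85 mm) begins 54 mm behind the grasp point. The pads swing forward as they close: fully open they stand 13 mm farther back than shut.
Start: joints at [58.195, 21.807, 74.336, -0, 83.858, -12.336], TCP at [0.183, 0.519, 0.231] pointing down, gripper open.
Joint ranges: [-178.18, 178.18], [-50.72, 133.34], [12.68, 142.11], [-81.47, 261.47], [9.98, 163.14], [-165.26, 165.26]. Speed limits (degrees/s): [136.94, 136.94, 180, 180, 180, 180].

INTERFACE

Orientations are given as a 3x3 rotation matrix whose columns are the frame's x, y, z axes.
In Python, from rig import env, optics gives the robot as it stands.
- The arm moves only by the shell command python3 -m jog 'ROWS' [OPENING] [FORCE]. ROWS is JSON, a list of rows, each an object with "linear": the shift along the tool's x, y, z in units of 40 mm (1.0 is 40 mm), a list of three; "roll": the turn about the tool's z in units of 5 degrees (1.0 is 5 degrees). A call has 1 to 12 rows; each row shifts and turns the commanded pose from where the row before left it, along the tool's axes as they then stand; what a row does not reach is not made up. A row lasts 1/12 s, in which the tool goes at most 41.7 mm and 7.16 degrees, less where a joint would pass 70% of its speed; a pose out of reach is approached as far as the arm can. A call is refused whole if a number of a shift passes 1 or a number of a turn 1, either way. A call with a gripper value outside its range is refused whole. OPENING is the opening, from -1 (shut) to 1 (fully open), set as the call begins (- or left out, the last holds). The fingers move at their own pace and stop on an object; FORCE is the grip in N (left out, the last holds). Time passes only in rows, so rows that do not move let the fingers close. It gives the time, the measured TCP pose, the force, the opening and the grip force at its end, in the units of the state.
- env.observe(): the state, without advancing time (a new reading comes with each control period).
- optics.get_image(name): name is "side" or "top"; returns the picture (480x640x3 uint8, red, green, blue); there is no depth.
- optics.calibration(name): a dict with "fov_y" (degrees; the focal length in pixels is half the picture's height over the tangent of half this angle, whatever the lens; pixels are square), "cx", "cy" (the principal point, pixels), "T" (4x4, takes a point from camera to world coordinates). Camera axes: x right, y down, z forward; pixel columns grow to the right and rows downward; lengths in m; the calibration is good to about 2 mm. A picture is of the moment at which its call begins. calibration takes no time and is no camera call.
- env.close_job(): hands the job in; it is judged then, once.
The state is a dict: "time_s": time; "q": joint angles; "qvel": joint speeds; "joint_efforts": joint torques, N m; "position": TCP position; "tool_rot": TCP orientation; "ft_force": force on the tool from outside, world axes, zero at the start; "wrist_torque": the same for the moment, N m; "grip_width": finger opening in m; "gripper_force": force on a finger pad.
Only numpy, scipy, OpenCV 4.12 (cv2) and the standard library are available. Lean on these libraries where they do the work, as an engineer would, in place of code of your own. Each camera call takes 0.05 s, during which the arm holds its last target. There are 200 camera calls.

TASK

The metal parts tray has been put away nested down inside its grey base. Lift it out, turn it end for end so that its ribs stand on the lugs inside the base's rim and its tongue lies over the catch post, then, keeping it pressed down flat on the lugs, slide it towards the post until the spring plunger pops up through the hole in the tongue. Leave the tray sitting flat and level on the lugs, let go of it, and do not shift the things standing around.

Things in the scene. Friction and masses are not known exactly. Their poses are not given: they have to be found in the camera images.
- base: Grey open tub screwed to the bench, fixed. Inside 148 x 57 mm; long walls 2.5 mm thick, 56 mm high; end walls 50 mm high. Origin: centre of its underside, on the bench; x along its length towards the catch post outside its +x end, z up. Tray stacked on it: tray x along base x, tray underside 48 mm up, tray origin from 13 mm short of base origin to 11 mm beyond it along base x.
- lug_level (a point): Base x = 0, y = 0, z = 48 mm: level of the lug tops. Two steel lugs inside each long wall reach 5 mm inwards (y from 28.5 to 23.6 mm): one from x = -34 to 1 mm, one from x = 26 to 62 mm, where a stop rises to z = 55 mm.
- post (a point): Base x = 88, y = 0, z = 95.5 mm: middle of the catch post. Its small dark block is clamped anywhere from x = 78 to 98 mm (not reported: find by touch or sight) and carries an upright brass spring plunger, 12 mm thick, flat-topped, top 109 mm up. It sinks flush, 11 mm, under about 5.5 N (2.5 N to start); it lifts and tilts a released tray whose hole is not over it.
- tray: Loose aluminium tray, about 0.25 kg, 187 mm long with its tongue, 72 mm high. Origin: centre of the body's underside; x towards the tongue, z up. Body 114 x 40 mm at the floor, 120 x 46 mm at the top, 50 mm high. Starts nested: its x against base x, rim band on the base's rim, underside 6 mm above the bench, within 3 mm of the base's middle.
- rim_centre (a point): Middle of the tray's open top, tray x = 0, y = 0, z = 72 mm. The rim band round it measures 132 x 64 mm outside, spans z = 50 to 72 mm, walls 3 mm: grip it across the 64 mm width, at the middle of its length. Lift no higher than needed: a lamp shade hangs 0.74 m above the bench over x = 0.17 to 0.37, y = -0.05 to 0.73 m, close to a raised elbow.
- rib_feet (a point): Tray x = 15, y = 0, z = 0: middle of the four ribs on the outside of the tray's long sides. Ribs 12 mm long, centred at x = 45 and x = -15 mm, reach out to y = +-27 mm (1.5 mm play in the base each side), feet level with the underside. Stacked, the feet stand on the lugs.
- tongue_hole (a point): Tray x = 88, y = 0, z = 52 mm: centre of the 16 mm (along x) x 18 mm hole in the tongue, which is 32 mm wide, 4 mm thick and runs from x = 66 to 121 mm, underside z = 50 mm. With the tray 13 mm short (see base) the plunger is under solid tongue beyond the hole; slid on, it pops up into the hole, and the hole's edge then strikes its side.
- tub: bystander: cream plastic tub, 68 x 68 x 39 mm, origin under its centre
- pot: bystander: paper-wrapped pot of cotton, 56 x 56 x 65 mm, origin under its centre
- jar: bystander: small jar with blue lid, 33 x 33 x 42 mm, origin under its centre
- pliers: bystander: small pliers lying flat, 50 x 111 x 12 mm, origin under its centre
- dish: bystander: white porcelain dish, 96 x 96 x 24 mm, origin under its centre

How it is judged (in metres and radians):
On the way:
1. the tray is lifted clear of the base (z of tray in the frame of base above 0.075 m), for 0.1 s.
At the end, for the whole second after the job is handed in: The tray is at rest, released, tongue over the catch post (hole 74 to 102 mm along base x, within 6 mm of its middle line), underside 48 mm (within 2) up on the lugs, level within 0.025 rad, hole centre under 102.5 mm up: so only when the plunger has popped through the hole (z of tray in the frame of base between 0.046 and 0.05 m and angle between tray's own z axis and vertical below 0.025 rad and x of tongue_hole in the frame of base between 0.074 and 0.102 m and y of tongue_hole in the frame of base between -0.006 and 0.006 m and z of tongue_hole in the frame of base below 0.1025 m and linear speed of tray below 0.01 m/s and contact force between the fingers and tray below 0.1 N); the robot touches nothing.
It fails at once if a bystander (tub, pot, jar, pliers or dish) is shifted by more than 20 mm (distance of any of tub, pot, jar, pliers, dish from where it was at the start of the episode above 0.02 m).
It also fails if it takes over 48 s, if anything falls off the work surface, if the arm or the gripper's body presses on something with over 40 N, if the wrist force passes 120 N, or if a joint passes its speed limit or range.

## Working session

There is one attempt and no reset: what is moved stays moved. The work goes in short steps, Python scripts to look and compute and a shell command to move; the robot and the scene stay as the last step left them, time stands still between calls to the robot, and variables do not carry over. Pictures are saved under pics/ and viewed, at most 10 in all, crops included, and the job is handed in when it is done.

```bash
mkdir -p pics; ls; python3 - <<'E'
from rig import env, optics
import cv2
for n in("side","top"):
    cv2.imwrite(f"pics/{n}0.png",optics.get_image(n)[:,:,::-1]); c=optics.calibration(n); print(n,c)
s=env.observe(); print(s)
E
```

```text
pics
side {'fov_y': 47.41765519059104, 'cx': 320.9402274786315, 'cy': 242.9087303310459, 'T': array([[ 0.97099429, -0.13367391,  0.19824576,  0.40732505],
       [-0.23893265, -0.57372611,  0.78342169, -0.69023137],
       [ 0.00901573, -0.80806537, -0.58902384,  0.75885989],
       [ 0.        ,  0.        ,  0.        ,  1.        ]])}
top {'fov_y': 48.041141496885054, 'cx': 327.9713194540264, 'cy': 246.80673800801213, 'T': array([[ 0.00268153, -0.98446872,  0.1755396 ,  0.46390898],
       [-0.99974693, -0.00656007, -0.02151843,  0.22407058],
       [ 0.02233577, -0.17543747, -0.98423717,  1.09395509],
       [ 0.        ,  0.        ,  0.        ,  1.        ]])}
{'time_s': 0.1, 'q': array([ 5.81938840e+01,  2.18385097e+01,  7.43809532e+01, -7.20573317e-05,
        8.38575288e+01, -1.23360478e+01]), 'qvel': array([-0.00493086, -0.11165279, -0.12261115, -0.02550704, -0.11159073,
       -0.0357801 ]), 'joint_efforts': array([ 4.51784013e-03, -4.49215364e+01, -2.31659013e+01, -4.37182382e-05,
        3.57108824e-03,  4.95522556e-05]), 'position': array([0.18318288, 0.51831319, 0.23075739]), 'tool_rot': array([[-9.42815690e-01,  3.33313777e-01, -7.07160070e-04],
       [ 3.33314404e-01,  9.42815041e-01, -1.14263314e-03],
       [ 2.85865783e-04, -1.31299909e-03, -9.99999097e-01]]), 'ft_force': array([-0.48662467,  0.47426726, -0.06472683]), 'wrist_torque': array([-0.03683269,  0.04226772,  0.00194459]), 'gripper_force': 0.0, 'grip_width': 0.08534802393204392}
```

View pics/top0.png

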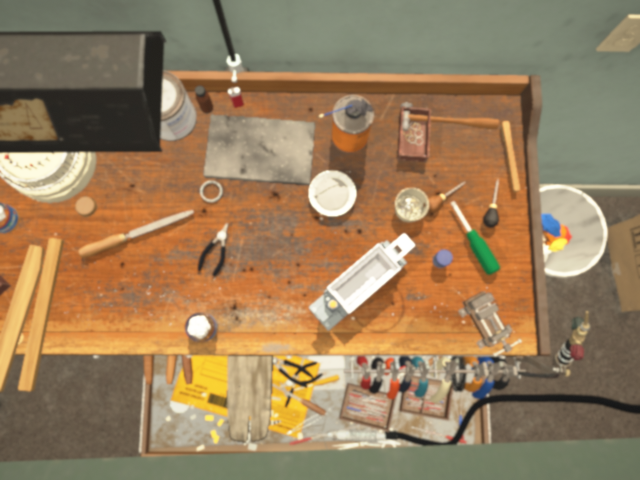

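View pics/side0.png

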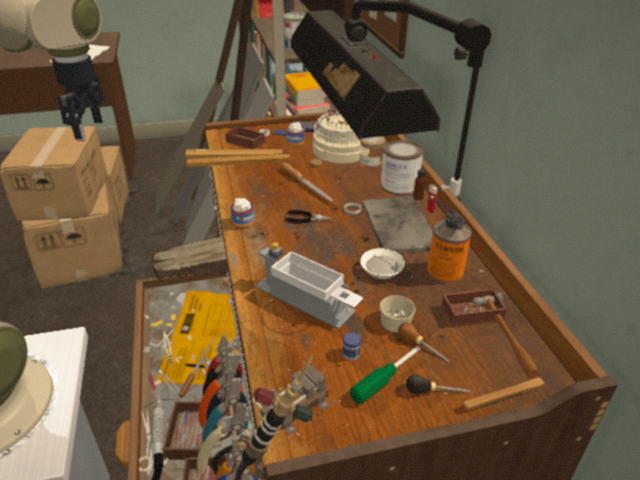

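```bash
cat > h.py <<'E'
import numpy as np, cv2
from rig import env, optics
def ray(n,u,v):
    c=optics.calibration(n);f=240/np.tan(np.radians(c['fov_y']/2));T=c['T']
    return T[:3,3],T[:3,:3]@np.array([(u-c['cx'])/f,(v-c['cy'])/f,1])
def pl(n,u,v,z):
    o,d=ray(n,u,v);return o+d*(z-o[2])/d[2]
def px(n,p):
    c=optics.calibration(n);f=240/np.tan(np.radians(c['fov_y']/2));T=c['T']
    q=T[:3,:3].T@(np.array(p)-T[:3,3]);return np.array([c['cx']+f*q[0]/q[2],c['cy']+f*q[1]/q[2]])
def crop(n,x,y,w,h,k,out):
    im=optics.get_image(n)[:,:,::-1]
    cv2.imwrite(out,cv2.resize(im[y:y+h,x:x+w],None,fx=k,fy=k,interpolation=cv2.INTER_CUBIC))
E
python3 - <<'E'
from h import *
im=cv2.imread('pics/top0.png');c=cv2.resize(im[225:335,300:420],None,fx=5,fy=5,interpolation=cv2.INTER_CUBIC)
s=cv2.imread('pics/side0.png');d=cv2.resize(s[235:330,250:370],None,fx=5,fy=5,interpolation=cv2.INTER_CUBIC)
cv2.imwrite('pics/c1.png',c);cv2.imwrite('pics/c2.png',d)
E
```

```text
(no output)
```

View pics/c1.png

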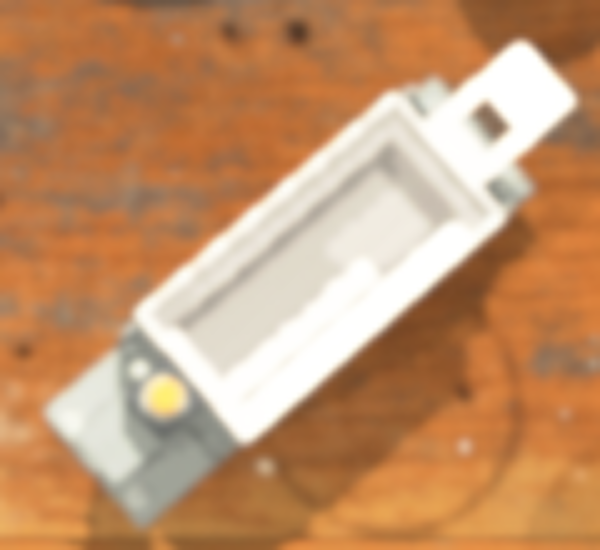

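View pics/c2.png

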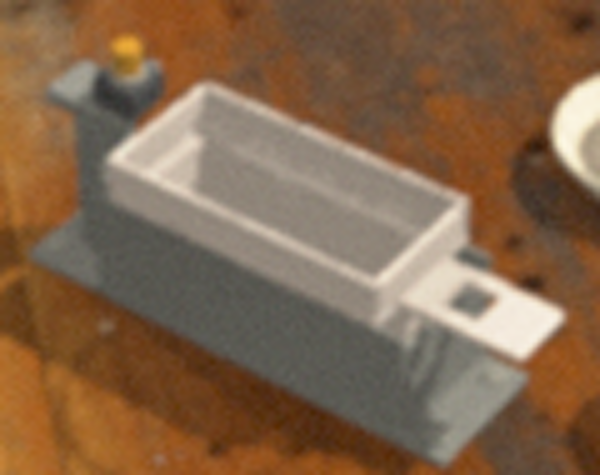

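The top crop shows the rim corners at (137,312), (397,92), (507,210), (243,443), and the plunger at (162,395). The side crop shows rim corners at (107,162), (207,85), (468,203), (378,283), and the plunger top at (127,42). The post is on the opposite side from the tongue.

```bash
cat >> h.py <<'E'
def tri(a,b):
    o1,d1=ray('top',*a);o2,d2=ray('side',*b);d1/=np.linalg.norm(d1);d2/=np.linalg.norm(d2)
    t=np.linalg.lstsq(np.c_[d1,-d2],o2-o1,rcond=None)[0]
    p,q=o1+t[0]*d1,o2+t[1]*d2;return (p+q)/2,np.linalg.norm(p-q)
E
python3 - <<'E'
from h import *
np.set_printoptions(precision=4,suppress=True)
P=lambda x,y:((x+.5)/5-.5+300,(y+.5)/5-.5+225)
S=lambda x,y:((x+.5)/5-.5+250,(y+.5)/5-.5+235)
# corners named: A postend-robotside.. top: left(137,312) top(397,92) right(507,210) bottom(243,443)
T=[(137,312),(397,92),(507,210),(243,443)]
D=[(207,85),(468,203),(378,283),(107,162)]
A=[];B=[]
for t,d in zip(T,D):
    a=pl('top',*P(*t),.078);b=pl('side',*S(*d),.078);A.append(a);B.append(b);print(a,b,*tri(P(*t),S(*d)))
for X in(np.array(A),np.array(B),(np.array(A)+B)/2):
    e=(X[0]+X[3]-X[1]-X[2])/2;w=(X[0]+X[1]-X[2]-X[3])/2
    print(X.mean(0),'L',np.linalg.norm(e),'W',np.linalg.norm(w),'yaw',np.degrees(np.arctan2(e[1],e[0])),np.degrees(np.arctan2(w[1],w[0])))
C=((np.array(A)+B)/2).mean(0)
# plunger top & tongue hole
p1=pl('top',*P(162,393),.109);p2=pl('side',*S(127,41),.109)
h1=pl('top',*P(490,121),.060);h2=pl('side',*S(473,300),.060)
for q in(p1,p2,h1,h2):print(q,np.linalg.norm((q-C)[:2]),np.degrees(np.arctan2(*(q-C)[[1,0]])))
# flange ends of base at z~0? 
for n,q in(('top',P(45,410)),('top',P(145,525)),('side',S(30,255)),('side',S(443,463)),('side',S(525,378))):print(pl(n,*q,0.002))
for n,uv in dict(pot=(410,205),dish=(332,193),tub=(199,326),jar=(443,258),pliers=(214,250)).items():print(n,pl('top',*uv,.03))
E
```

```text
[0.5679 0.2035 0.078 ] [0.5689 0.1998 0.078 ] [0.5688 0.2034 0.0752] 0.0013687639314682218
[0.6532 0.1037 0.078 ] [0.6533 0.1012 0.078 ] [0.6538 0.1035 0.0761] 0.00041111778585545494
[0.6076 0.0622 0.078 ] [0.6074 0.0633 0.078 ] [0.6073 0.0624 0.0789] 0.0004047729107659846
[0.5188 0.1635 0.078 ] [0.5201 0.1588 0.078 ] [0.5198 0.1632 0.0744] 0.0017519886145204075
[0.5869 0.1332 0.078 ] L 0.13302141104756504 W 0.06243572353065161 yaw 130.90073299346284 40.702319129305046
[0.5874 0.1308 0.078 ] L 0.129513177610559 W 0.06161164683125289 yaw 131.49978201720563 39.79334254223433
[0.5871 0.132  0.078 ] L 0.1312655009691244 W 0.06202173396083768 yaw 131.1962549413907 40.25085017480947
[0.5351 0.1949 0.109 ] 0.08162040331248065 129.59690164529152
[0.5359 0.1955 0.109 ] 0.08158335430726231 128.9127161951841
[0.6453 0.0653 0.06  ] 0.08849263437213878 -48.93884027184972
[0.6458 0.0653 0.06  ] 0.08883673422642378 -48.68852707201548
[0.5358 0.239  0.002 ]
[0.49   0.1985 0.002 ]
[0.4904 0.1987 0.002 ]
[0.6283 0.0391 0.002 ]
[0.6731 0.0777 0.002 ]
pot [0.7415 0.0334 0.03  ]
dish [0.7654 0.1929 0.03  ]
tub [0.4955 0.4514 0.03  ]
jar [ 0.6324 -0.0305  0.03  ]
pliers [0.6457 0.4283 0.03  ]
```

```bash
python3 -m jog '[{"linear":[-0.8,-0.36,0]},{"linear":[-0.8,-0.36,0]},{"linear":[-0.8,-0.36,0]},{"linear":[-0.8,-0.36,0]},{"linear":[-0.8,-0.36,0]},{"linear":[-0.8,-0.36,0]},{"linear":[-0.8,-0.36,0]},{"linear":[-0.8,-0.36,0]},{"linear":[-0.8,-0.36,0]},{"linear":[-0.8,-0.36,0]},{"linear":[-0.8,-0.36,0]},{"linear":[-0.8,-0.36,0]}]' 1 100
python3 -m jog '[{"linear":[-0.8,-0.36,0]},{"linear":[-0.8,-0.36,0]},{"linear":[-0.8,-0.36,0]},{"linear":[-0.75,-0.36,0]},{"roll":1},{"roll":1},{"roll":1},{"roll":1},{"roll":1},{"roll":0.95},{"roll":0}]'
```

```text
invalid input
invalid input
```

```bash
python3 -m jog '[{"linear":[-0.8,-0.36,0],"roll":0},{"linear":[-0.8,-0.36,0],"roll":0},{"linear":[-0.8,-0.36,0],"roll":0},{"linear":[-0.8,-0.36,0],"roll":0},{"linear":[-0.8,-0.36,0],"roll":0},{"linear":[-0.8,-0.36,0],"roll":0},{"linear":[-0.8,-0.36,0],"roll":0},{"linear":[-0.8,-0.36,0],"roll":0},{"linear":[-0.8,-0.36,0],"roll":0},{"linear":[-0.8,-0.36,0],"roll":0},{"linear":[-0.8,-0.36,0],"roll":0},{"linear":[-0.8,-0.36,0],"roll":0}]' 1 100
```

```text
time_s: 1.1
position: [0.4887, 0.2261, 0.2311]
tool_rot: [[-0.943, 0.333, -0.001], [0.333, 0.943, -0.0], [0.0, -0.0, -1.0]]
ft_force: [0.1, -0.1, 0.1]
grip_width: 0.0851
gripper_force: 0.0
```

```bash
python3 -m jog '[{"linear":[-0.78,-0.35,0],"roll":0},{"linear":[-0.78,-0.35,0],"roll":0},{"linear":[-0.78,-0.35,0],"roll":0},{"linear":[-0.78,-0.35,0],"roll":0},{"linear":[0,0,0.5],"roll":1},{"linear":[0,0,0.5],"roll":1},{"linear":[0,0,0.5],"roll":1},{"linear":[0,0,0.5],"roll":1},{"linear":[0,0,0.5],"roll":1},{"linear":[0,0,0],"roll":0.9},{"linear":[0,0,0],"roll":0}]'
```

```text
time_s: 2.02
position: [0.5861, 0.1332, 0.1298]
tool_rot: [[-0.654, 0.756, -0.003], [0.756, 0.654, -0.0], [0.002, -0.003, -1.0]]
ft_force: [-0.1, -0.6, 0.7]
grip_width: 0.0857
gripper_force: 0.0
```

```bash
python3 -m jog '[{"linear":[-0.04,0,0.5],"roll":0},{"linear":[0,0,0.5],"roll":0},{"linear":[0,0,0.5],"roll":0},{"linear":[0,0,0.4],"roll":0},{"linear":[0,0,0.2],"roll":0},{"linear":[0,0,0],"roll":0}]'
python3 -m jog '[{"linear":[0,0,0],"roll":0},{"linear":[0,0,0],"roll":0},{"linear":[0,0,0],"roll":0},{"linear":[0,0,0],"roll":0},{"linear":[0,0,0],"roll":0},{"linear":[0,0,0],"roll":0}]' -1 60
```

```text
time_s: 2.52
position: [0.5873, 0.132, 0.0461]
tool_rot: [[-0.658, 0.753, -0.002], [0.753, 0.658, -0.0], [0.002, -0.002, -1.0]]
ft_force: [0.5, -0.6, 0.2]
grip_width: 0.0854
gripper_force: 0.0
time_s: 3.02
position: [0.5886, 0.1321, 0.049]
tool_rot: [[-0.657, 0.754, 0.003], [0.754, 0.657, -0.0], [-0.002, 0.002, -1.0]]
ft_force: [-0.7, 0.6, 7.6]
grip_width: 0.0631
gripper_force: 67.4
```

```bash
python3 -m jog '[{"linear":[0,0,0],"roll":0},{"linear":[0,0,0],"roll":0},{"linear":[0,0,-0.2],"roll":0},{"linear":[0,0,-0.3],"roll":0},{"linear":[0,0,-0.3],"roll":0},{"linear":[0,0,0],"roll":0}]' -1 100
python3 -m jog '[{"linear":[0,0,-0.4],"roll":0},{"linear":[0,0,-0.5],"roll":0},{"linear":[0,0,-0.5],"roll":0},{"linear":[0,0,-0.5],"roll":0},{"linear":[0,0,-0.3],"roll":0},{"linear":[0,0,-0.1],"roll":0},{"linear":[0,0,0],"roll":0},{"linear":[0,0,0],"roll":0}]'
```

```text
time_s: 3.52
position: [0.5888, 0.1321, 0.0818]
tool_rot: [[-0.657, 0.754, 0.004], [0.754, 0.657, 0.0], [-0.002, 0.003, -1.0]]
ft_force: [-0.1, -0.1, -2.6]
grip_width: 0.0623
gripper_force: 109.8
time_s: 4.18
position: [0.5873, 0.132, 0.1702]
tool_rot: [[-0.656, 0.754, -0.002], [0.754, 0.656, -0.0], [0.001, -0.001, -1.0]]
ft_force: [-0.6, 0.4, -3.8]
grip_width: 0.0624
gripper_force: 110.0
```

```bash
python3 -m jog '[{"linear":[0,-0.6,0],"roll":0},{"linear":[0,-0.8,0],"roll":0},{"linear":[0,-0.8,0],"roll":0},{"linear":[0,-0.8,0],"roll":0},{"linear":[0,-0.6,0],"roll":0},{"linear":[0,-0.4,0],"roll":0},{"linear":[0,0,0],"roll":0},{"linear":[0,0,0],"roll":0}]'
python3 - <<'E'
from h import *
crop('top',300,215,130,120,5,'pics/t2.png');crop('side',245,225,135,110,5,'pics/s2.png')
E
```

```text
time_s: 4.85
position: [0.4667, 0.0268, 0.1707]
tool_rot: [[-0.656, 0.755, -0.001], [0.755, 0.656, 0.0], [0.001, -0.001, -1.0]]
ft_force: [1.1, 0.0, -2.4]
grip_width: 0.0624
gripper_force: 110.7
```

View pics/t2.png

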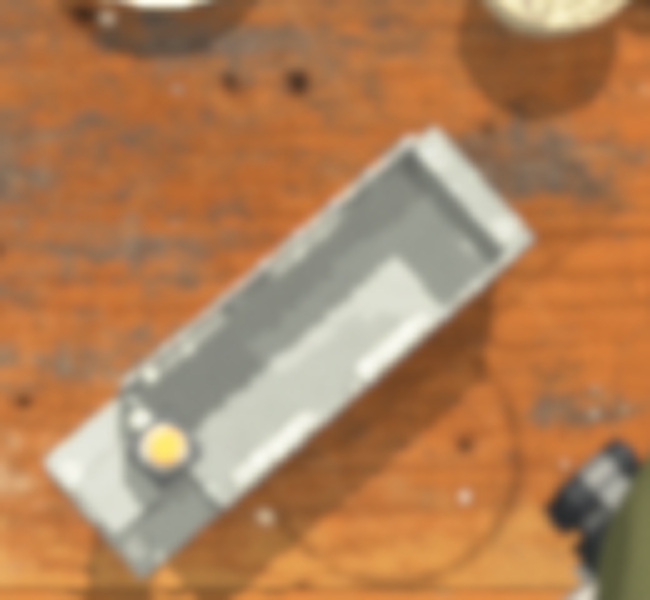

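View pics/s2.png

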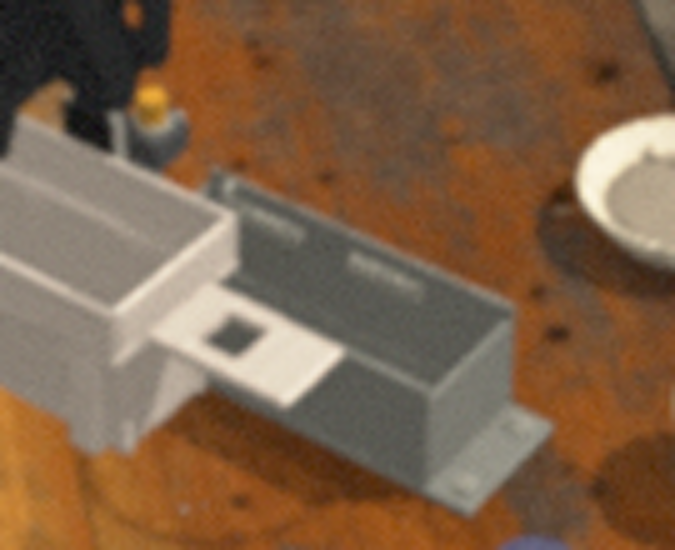

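```bash
python3 - <<'E'
from h import *
np.set_printoptions(precision=1,suppress=True)
P=lambda x,y:((x+.5)/5-.5+300,(y+.5)/5-.5+215)
S=lambda x,y:((x+.5)/5-.5+245,(y+.5)/5-.5+225)
a=np.radians(131);ex=np.array([np.cos(a),np.sin(a)]);ey=np.array([-ex[1],ex[0]])
C=np.array([.5872,.132])
def b(n,q,z,l):
    p=pl(n,*q,z)[:2]-C;print(l,1000*np.array([p@ex,p@ey]))
b('top',P(164,444),.109,'plunger top');b('side',S(153,93),.109,'plunger side')
for l,q in dict(farR_out=(410,136),farL_out=(122,383),nearL_out=(224,510),nearR_out=(505,257)).items():b('top',P(*q),.056,l)
for l,q in dict(farR_out=(513,308),farL_out=(217,172)).items():b('side',S(*q),.056,l)
b('side',S(430,388),.056,'nearR56 (or wall50)');b('side',S(430,388),.05,'same50')
for q in((232,488),(312,415),(358,372),(428,312),(240,470),(305,418),(358,355),(415,312)):b('top',P(*q),.048,'lug near')
for q in((305,240),(245,205),(350,255),(422,295)):b('side',S(*q),.048,'lug far')
E
```

```text
plunger top [81.3 -1.2]
plunger side [80.4 -2.1]
farR_out [-74.8 -31.1]
farL_out [ 74.5 -31.3]
nearL_out [76.7 31. ]
nearR_out [-70.9  28.9]
farR_out [-77.6 -28.6]
farL_out [ 70.8 -29.3]
nearR56 (or wall50) [-77.3  29. ]
same50 [-73.7  23.5]
lug near [68.2 26.7]
lug near [26.1 25.8]
lug near [ 1.4 25. ]
lug near [-35.1  25.3]
lug near [61.3 23.5]
lug near [28.9 24.9]
lug near [-3. 20.]
lug near [-31.2  22. ]
lug far [ 19.9 -22.6]
lug far [ 54.  -26.5]
lug far [ -0.7 -25.5]
lug far [-38.8 -22. ]
```

```bash
R='x'; python3 -m jog '[{"linear":[0,0,0],"roll":1},{"linear":[0,0,0],"roll":1},{"linear":[0,0,0],"roll":1},{"linear":[0,0,0],"roll":1},{"linear":[0,0,0],"roll":1},{"linear":[0,0,0],"roll":1},{"linear":[0,0,0],"roll":1},{"linear":[0,0,0],"roll":1},{"linear":[0,0,0],"roll":1},{"linear":[0,0,0],"roll":1},{"linear":[0,0,0],"roll":1},{"linear":[0,0,0],"roll":1}]'
python3 -m jog '[{"linear":[0,0,0],"roll":1},{"linear":[0,0,0],"roll":1},{"linear":[0,0,0],"roll":1},{"linear":[0,0,0],"roll":1},{"linear":[0,0,0],"roll":1},{"linear":[0,0,0],"roll":1},{"linear":[0,0,0],"roll":1},{"linear":[0,0,0],"roll":1},{"linear":[0,0,0],"roll":1},{"linear":[0,0,0],"roll":1},{"linear":[0,0,0],"roll":1},{"linear":[0,0,0],"roll":1}]'
python3 -m jog '[{"linear":[0,0,0],"roll":1},{"linear":[0,0,0],"roll":1},{"linear":[0,0,0],"roll":1},{"linear":[0,0,0],"roll":1},{"linear":[0,0,0],"roll":1},{"linear":[0,0,0],"roll":1},{"linear":[0,0,0],"roll":1},{"linear":[0,0,0],"roll":1},{"linear":[0,0,0],"roll":1},{"linear":[0,0,0],"roll":1},{"linear":[0,0,0],"roll":1},{"linear":[0,0,0],"roll":1}]'
```

```text
time_s: 5.95
position: [0.4676, 0.0276, 0.1708]
tool_rot: [[0.328, 0.945, -0.0], [0.945, -0.328, 0.0], [0.0, -0.001, -1.0]]
ft_force: [0.3, 0.2, -3.0]
grip_width: 0.0623
gripper_force: 110.7
time_s: 6.95
position: [0.4677, 0.0276, 0.1709]
tool_rot: [[0.982, 0.188, -0.0], [0.188, -0.982, 0.0], [-0.0, -0.0, -1.0]]
ft_force: [0.5, 0.1, -3.5]
grip_width: 0.0623
gripper_force: 110.7
time_s: 7.95
position: [0.4676, 0.0276, 0.1709]
tool_rot: [[0.654, -0.756, -0.0], [-0.756, -0.654, 0.0], [-0.0, 0.0, -1.0]]
ft_force: [0.6, 0.2, -3.4]
grip_width: 0.0624
gripper_force: 110.7
```

```bash
python3 -m jog '[{"linear":[0.05,-0.5,0],"roll":0},{"linear":[0.05,-0.7,0],"roll":0},{"linear":[0.05,-0.8,0],"roll":0},{"linear":[0.05,-0.8,0],"roll":0},{"linear":[0.05,-0.7,0],"roll":0},{"linear":[0.04,-0.47,0],"roll":0},{"linear":[0,0,0],"roll":0},{"linear":[0,0,0.5],"roll":0},{"linear":[0,0,0.4],"roll":0},{"linear":[0,0,0],"roll":0},{"linear":[0,0,0],"roll":0}]'
python3 - <<'E'
from h import *
crop('top',290,215,140,120,5,'pics/t3.png');crop('side',235,205,135,110,5,'pics/s3.png')
E
```

```text
time_s: 8.87
position: [0.5942, 0.1228, 0.1345]
tool_rot: [[0.657, -0.754, -0.002], [-0.754, -0.657, -0.0], [-0.001, 0.002, -1.0]]
ft_force: [0.2, 0.1, -2.4]
grip_width: 0.0621
gripper_force: 111.0
```

View pics/t3.png

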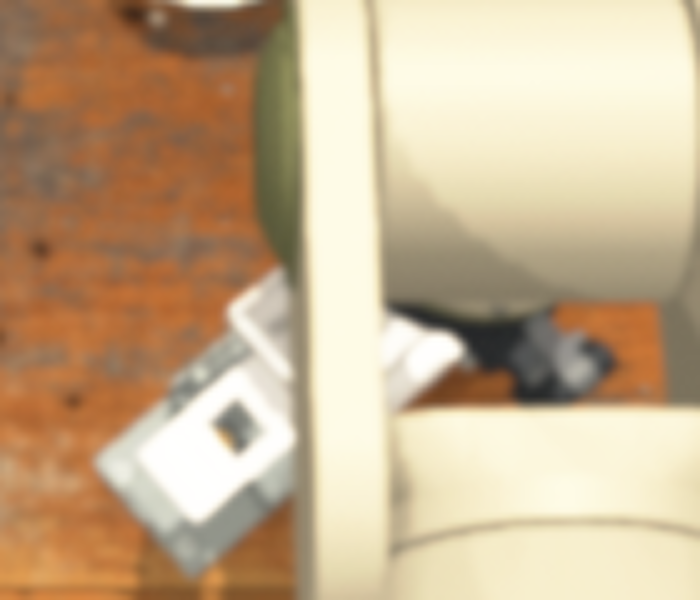

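View pics/s3.png

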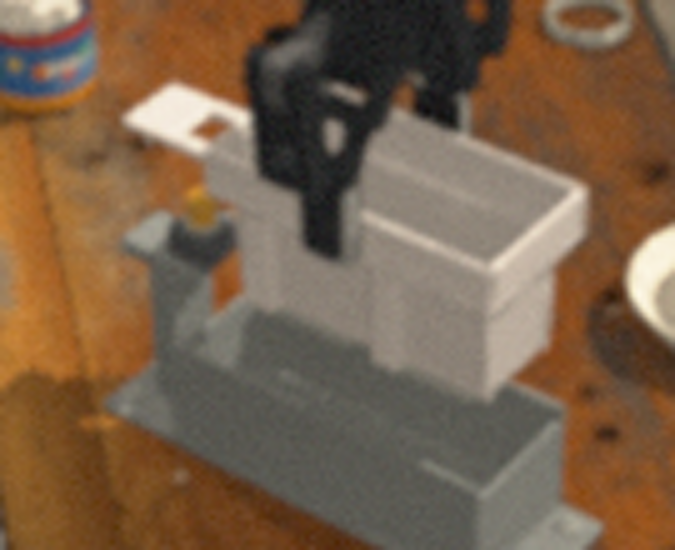

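```bash
python3 - <<'E'
from h import *
np.set_printoptions(precision=1,suppress=True)
P=lambda x,y:((x+.5)/5-.5+290,(y+.5)/5-.5+215)
S=lambda x,y:((x+.5)/5-.5+235,(y+.5)/5-.5+205)
a=np.radians(131);ex=np.array([np.cos(a),np.sin(a)]);ey=np.array([-ex[1],ex[0]])
C=np.array([.5872,.132])
def b(p):
    p=np.r_[p];q=p[:2]-C;return 1000*np.array([q@ex,q@ey,p[2]])
p,e=tri(P(238,426),S(212,127));print('hole tri',b(p),e*1000)
for z in(.142,.144,.146):print(z,b(pl('top',*P(238,426),z)),b(pl('side',*S(212,127),z)))
print('tip',b(tri(P(168,490),S(150,102))[0]),[b(tri(P(*t),S(*s))[0]) for t,s in(((137,456),(174,82)),((197,522),(123,120)))])
print('tool',b(env.observe()['position']))
E
```

```text
hole tri [ 72.9   0.3 145.7] 1.3803237453669206
0.142 [ 73.1   0.7 142. ] [ 75.8  -4.2 142. ]
0.144 [ 73.2   0.7 144. ] [ 74.  -2. 144.]
0.146 [ 73.4   0.8 146. ] [ 72.1   0.2 146. ]
tip [105.5   0.6 144.5] [array([106.1, -15.4, 145.2]), array([105.5,  16.1, 144.6])]
tool [-12.2   0.2 136.2]
```

```bash
python3 -m jog '[{"linear":[-0.09,-0.02,0.2],"roll":0},{"linear":[0,0,0.2],"roll":0},{"linear":[0,0,0.2],"roll":0},{"linear":[0,0,0.1],"roll":0},{"linear":[0,0,0],"roll":0},{"linear":[0,0,0],"roll":0}]' -1 120
python3 -m jog '[{"linear":[0,0,0.1],"roll":0},{"linear":[0,0,0.08],"roll":0},{"linear":[0,0,0.05],"roll":0},{"linear":[0,0,0],"roll":0}]'
python3 -m jog '[{"linear":[0,0,0.05],"roll":0},{"linear":[0,0,0.05],"roll":0},{"linear":[0,0,0],"roll":0}]'
```

```text
time_s: 9.47
position: [0.5928, 0.1257, 0.1071]
tool_rot: [[0.656, -0.754, -0.0], [-0.754, -0.656, -0.0], [-0.0, 0.0, -1.0]]
ft_force: [0.7, -0.4, -2.4]
grip_width: 0.0618
gripper_force: 134.9
time_s: 9.8
position: [0.5931, 0.1257, 0.0981]
tool_rot: [[0.656, -0.755, 0.001], [-0.755, -0.656, 0.0], [0.0, -0.001, -1.0]]
ft_force: [2.4, -0.4, 0.2]
grip_width: 0.0621
gripper_force: 135.4
time_s: 10.05
position: [0.5931, 0.1257, 0.0941]
tool_rot: [[0.656, -0.755, 0.001], [-0.755, -0.656, 0.0], [0.0, -0.001, -1.0]]
ft_force: [2.4, -0.9, 1.2]
grip_width: 0.0616
gripper_force: 135.5
```

```bash
python3 -m jog '[{"linear":[0,0,0.05],"roll":0},{"linear":[0,0,0],"roll":0}]'
python3 -m jog '[{"linear":[0,0,0.05],"roll":0},{"linear":[0,0,0],"roll":0}]'
python3 -m jog '[{"linear":[0,0,0.05],"roll":0},{"linear":[0,0,0],"roll":0}]'
```

```text
time_s: 10.22
position: [0.593, 0.1257, 0.0921]
tool_rot: [[0.656, -0.754, 0.001], [-0.754, -0.656, 0.0], [0.0, -0.001, -1.0]]
ft_force: [2.6, 0.3, 1.2]
grip_width: 0.0615
gripper_force: 135.6
time_s: 10.38
position: [0.5931, 0.1257, 0.0914]
tool_rot: [[0.657, -0.754, 0.002], [-0.754, -0.657, -0.0], [0.001, -0.001, -1.0]]
ft_force: [-0.2, -1.5, 9.8]
grip_width: 0.0618
gripper_force: 137.2
time_s: 10.55
position: [0.5932, 0.1258, 0.0913]
tool_rot: [[0.657, -0.754, 0.003], [-0.754, -0.657, -0.0], [0.002, -0.002, -1.0]]
ft_force: [-5.3, -1.1, 24.1]
grip_width: 0.0618
gripper_force: 138.8
```

```bash
python3 -m jog '[{"linear":[-0.03,0,0.03],"roll":0},{"linear":[-0.03,0,0],"roll":0},{"linear":[0,0,0],"roll":0}]'
python3 -m jog '[{"linear":[-0.03,0,0],"roll":0},{"linear":[0,0,0],"roll":0}]'
python3 -c "
from rig import env
s=env.observe();p=s['position'];print((p[0]-.5872)*-656+(p[1]-.132)*755,s['ft_force'],s['wrist_torque'])"
```

```text
time_s: 10.8
position: [0.593, 0.1259, 0.0913]
tool_rot: [[0.657, -0.754, 0.007], [-0.754, -0.657, -0.004], [0.007, -0.003, -1.0]]
ft_force: [-0.7, -8.8, 30.1]
grip_width: 0.0621
gripper_force: 139.2
time_s: 10.97
position: [0.5929, 0.126, 0.0913]
tool_rot: [[0.657, -0.754, 0.009], [-0.754, -0.657, -0.005], [0.009, -0.003, -1.0]]
ft_force: [1.3, -12.9, 28.0]
grip_width: 0.0615
gripper_force: 139.1
-8.256342110315595 [  1.31806707 -12.87003082  27.97450406] [-2.18027483  0.79574722  0.06366918]
```

```bash
cat > st.py <<'E'
from h import *
s=env.observe();p=s['position'];f=s['ft_force'];w=s['wrist_torque'];c,d=-.656,.755
print('bx %.1f by %.1f z %.1f | fx %.1f fy %.1f fz %.1f | t about y %.2f'%((p[0]-.5872)*c*1e3+(p[1]-.132)*d*1e3,-(p[0]-.5872)*d*1e3+(p[1]-.132)*c*1e3,p[2]*1e3,f[0]*c+f[1]*d,-f[0]*d+f[1]*c,f[2],-w[0]*d+w[1]*c))
E
for i in 1; do python3 -m jog '[{"linear":[-0.03,0,0],"roll":0},{"linear":[0,0,0],"roll":0}]' >/dev/null; python3 st.py; done
python3 -m jog '[{"linear":[-0.03,0,0],"roll":0},{"linear":[0,0,0],"roll":0}]' >/dev/null; python3 st.py
```

```text
bx -7.8 by -0.6 z 91.3 | fx -13.2 fy 6.4 fz 26.1 | t about y 1.59
bx -6.8 by -1.0 z 91.4 | fx -13.9 fy 4.5 fz 25.8 | t about y 1.71
```

Now sliding; continue in small steps.

```bash
python3 -m jog '[{"linear":[-0.025,0,0.02],"roll":0},{"linear":[0,0,0],"roll":0}]' >/dev/null; python3 st.py
python3 -m jog '[{"linear":[-0.025,0,0.01],"roll":0},{"linear":[0,0,0],"roll":0}]' >/dev/null; python3 st.py
python3 -m jog '[{"linear":[-0.025,0,0],"roll":0},{"linear":[0,0,0],"roll":0}]' >/dev/null; python3 st.py
```

```text
bx -6.8 by -1.0 z 91.4 | fx -16.8 fy 7.5 fz 29.6 | t about y 2.16
bx -6.0 by -1.2 z 91.4 | fx -17.7 fy 6.8 fz 32.0 | t about y 2.28
bx -5.0 by -1.6 z 91.4 | fx -16.2 fy 5.6 fz 31.0 | t about y 2.19
```

```bash
python3 -m jog '[{"linear":[-0.025,0.01,0],"roll":0},{"linear":[0,0,0],"roll":0}]' |grep rot; python3 st.py
python3 -m jog '[{"linear":[-0.025,0.01,0],"roll":0},{"linear":[0,0,0],"roll":0}]' >/dev/null; python3 st.py
python3 -m jog '[{"linear":[-0.025,0,0],"roll":0},{"linear":[0,0,0],"roll":0}]' >/dev/null; python3 st.py
python3 - <<'E'
from h import *
crop('top',290,215,140,120,5,'pics/t4.png')
cv2.imwrite('pics/s4.png',np.zeros((1,1)))
crop('side',245,215,120,100,6,'pics/s4.png')
E
```

```text
tool_rot: [[0.656, -0.755, 0.016], [-0.755, -0.656, -0.005], [0.015, -0.009, -1.0]]
bx -4.2 by -1.7 z 91.4 | fx -17.5 fy 3.5 fz 28.6 | t about y 2.42
bx -3.0 by -1.7 z 91.4 | fx -15.6 fy 1.6 fz 29.0 | t about y 2.15
bx -2.2 by -1.7 z 91.5 | fx -17.0 fy 2.1 fz 29.3 | t about y 2.41[ WARN:0@1.346] global loadsave.cpp:1063 imwrite_ Unsupported depth image for selected encoder is fallbacked to CV_8U.
```

View pics/s4.png

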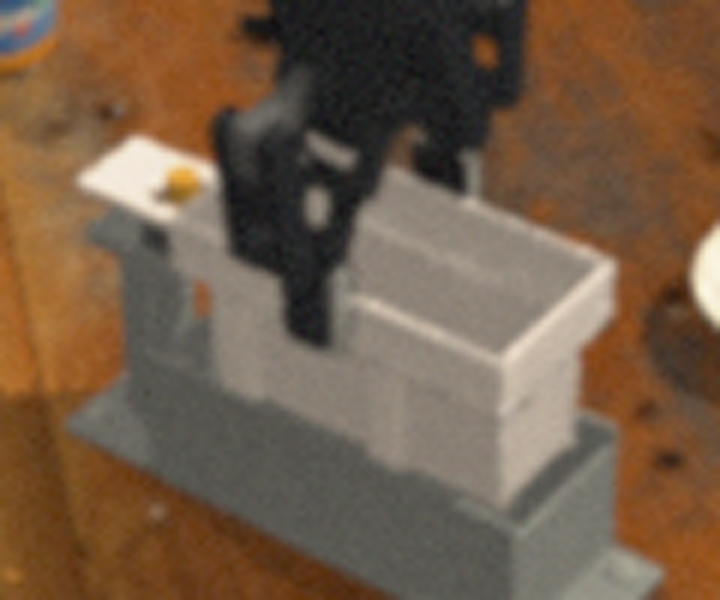

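The brass plunger at (182,183) stands up through the tongue's hole. I'll unload the arm and release.

```bash
python3 -m jog '[{"linear":[0.06,0,0],"roll":0},{"linear":[0.04,0,-0.01],"roll":0},{"linear":[0,0,0],"roll":0},{"linear":[0,0,0],"roll":0}]' >/dev/null; python3 st.py
python3 -m jog '[{"linear":[0.02,0,-0.03],"roll":0},{"linear":[0,0,0],"roll":0},{"linear":[0,0,0],"roll":0}]' |grep rot; python3 st.py
```

```text
bx -2.9 by -1.7 z 91.2 | fx -4.4 fy -0.8 fz 30.2 | t about y 0.11
tool_rot: [[0.657, -0.754, 0.01], [-0.754, -0.657, 0.001], [0.006, -0.008, -1.0]]
bx -2.9 by -1.7 z 91.3 | fx -1.2 fy -4.2 fz 21.4 | t about y -0.04
```

```bash
python3 -m jog '[{"linear":[0.01,0,-0.04],"roll":0},{"linear":[0,0,0],"roll":0},{"linear":[0,0,0],"roll":0}]' >/dev/null; python3 st.py
python3 -m jog '[{"linear":[0,0.02,-0.03],"roll":0},{"linear":[0,0,0],"roll":0},{"linear":[0,0,0],"roll":0}]' |grep rot; python3 st.py
```

```text
bx -2.7 by -1.1 z 91.5 | fx -1.8 fy -3.5 fz 14.0 | t about y 0.06
tool_rot: [[0.657, -0.754, 0.004], [-0.754, -0.657, 0.0], [0.002, -0.003, -1.0]]
bx -2.0 by 0.6 z 91.5 | fx -0.6 fy -3.1 fz 8.8 | t about y -0.02
```

```bash
python3 -m jog '[{"linear":[0,0,0],"roll":0},{"linear":[0,0,0],"roll":0},{"linear":[0,0,0],"roll":0},{"linear":[0,0,0],"roll":0},{"linear":[0,0,0],"roll":0},{"linear":[0,0,0],"roll":0},{"linear":[0,0,0],"roll":0},{"linear":[0,0,0],"roll":0}]' 1 20
python3 st.py
```

```text
time_s: 14.15
position: [0.5871, 0.1298, 0.0901]
tool_rot: [[0.656, -0.754, -0.0], [-0.754, -0.656, -0.0], [-0.0, 0.0, -1.0]]
ft_force: [-0.2, -0.6, 0.3]
grip_width: 0.0852
gripper_force: 0.0
bx -1.6 by 1.5 z 90.1 | fx -0.4 fy 0.6 fz 0.3 | t about y -0.01
```

Open and force-free; raise straight up, then look.

```bash
python3 -m jog '[{"linear":[0,0,-0.2],"roll":0},{"linear":[0,0,-0.4],"roll":0},{"linear":[0,0,-0.6],"roll":0},{"linear":[0,0,-0.6],"roll":0},{"linear":[0,0,-0.4],"roll":0},{"linear":[0,-0.8,0],"roll":0},{"linear":[0,-0.8,0],"roll":0},{"linear":[0,-0.8,0],"roll":0},{"linear":[0,-0.8,0],"roll":0},{"linear":[0,0,0],"roll":0},{"linear":[0,0,0],"roll":0}]' |head -4
python3 - <<'E'
from h import *
a=optics.get_image('side')[:,:,::-1];b=optics.get_image('top')[:,:,::-1]
f=lambda m:cv2.resize(m,None,fx=4,fy=4,interpolation=cv2.INTER_CUBIC)
cv2.imwrite('pics/f.png',np.hstack([f(a[215:325,250:350]),f(b[225:335,300:400])]))
E
```

```text
time_s: 15.07
position: [0.6839, 0.2147, 0.1775]
tool_rot: [[0.657, -0.753, -0.001], [-0.753, -0.657, -0.0], [-0.0, 0.001, -1.0]]
ft_force: [0.2, -0.5, -0.2]
```

View pics/f.png

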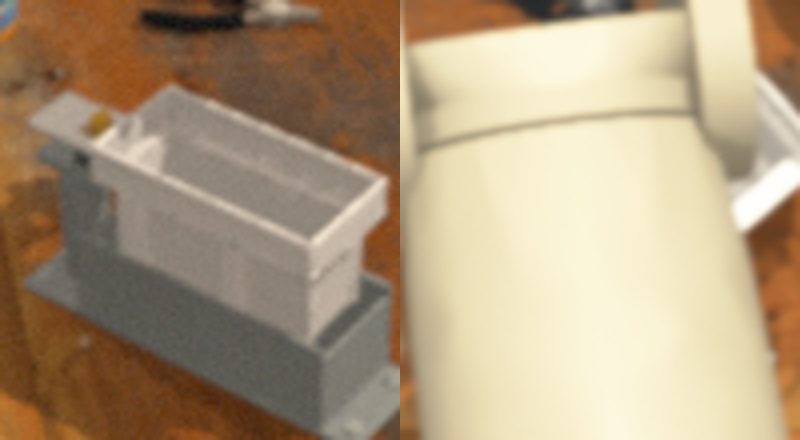

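```bash
python3 - <<'E'
from h import *
S=lambda x,y:((x+.5)/4-.5+250,(y+.5)/4-.5+215)
a=np.radians(131);ex=np.array([np.cos(a),np.sin(a)]);ey=np.array([-ex[1],ex[0]]);C=np.array([.5872,.132])
for q in((172,86),(386,182),(312,243)):
    p=pl('side',*S(*q),.120)[:2]-C;print(p@ex*1e3,p@ey*1e3)
p=pl('side',*S(97,133),.102)[:2]-C;print('plunger base/hole',p@ex*1e3,p@ey*1e3)
E
```

```text
57.34859003277374 -30.051950755239986
-73.22385006349867 -27.17463528156374
-70.5402977094535 30.946418935753478
plunger base/hole 78.75715384075625 4.578557196348122
```

The rim corners, cast onto z = 0.120, give about 131 x 60 mm. That is consistent with a level tray seated on the lugs and centred in y.

```bash
python3 -c "
from rig import env
print(env.close_job())"
```

```text
the job is handed in; nothing more can be done
None
```

The tray was lifted out, turned end for end, set on the lugs and slid until the plunger popped through the tongue's hole, then released and handed in at about 15 s; the last camera check showed it level and latched, but the hand-in returned no verdict and I did not re-measure the bystanders.

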